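Send the brass nipples down the Y-chute into the blue tray

ROBOT

A 6-joint arm with a two-finger parallel gripper is mounted at the origin on the work surface. World frame = base frame: x ahead of the robot, y to its left, z up, the work surface at z = 0. Lengths are in m, angles in rad, forces in N, time in s.
With the tool pointing down it reaches from about 0.3 to 0.825 m from the base axis. Payload 5.4 kg.
Tool frame: the origin (TCP) lies at the very end of the fingers, on their centre line; the grasp point (between the pads) lies 19 mm behind it; z points along the fingers, y is the line along which they close (so a half turn about z gives the same grasp; the last joint's range is limited). The gripper opens to 92 mm and grips with 3 to 60 N. Pads are 20 mm wide; open, the fingers measure 128 mm over their backs; the gripper's body (75 mm by 189 mm) begins 69 mm behind the grasp point.
Start: joints at [1.115, 0.158, 1.597, -0, 1.386, -0.21], TCP at [0.14, 0.558, 0.215] pointing down, gripper open.
Joint ranges: [-2.91, 2.91], [-0.94, 2.29], [0.18, 2.7], [-1.29, 4.43], [0.17, 2.64], [-3, 3]. Speed limits (rad/s): [2.57, 2.57, 3.14, 3.14, 3.14, 3.14].

INTERFACE

Orientations are given as a rotation vector (axis times angle).
In Python, from workcell import bot gives the robot as it stands. Calls block until the motion is done:
- bot.goto(position, orientation): joint-space move of the TCP to a pose.
- bot.line_to(position, rot=None, max_speed=0.15): straight line of the TCP; rot=None keeps the orientation; max_speed is the mean speed in m/s.
- bot.set_joints(angles): joint-space move.
- bot.set_gripper(opening, newtons=None): opening from 0.0 (shut) to 1.0 (fully open); newtons is the grip in N (None keeps the last); returns when the fingers have stopped.
- bot.hold(seconds).
- bot.inverse_kinematics(position, orientation): joint angles nearest the present ones, or None.
- bot.read_camera(name): name is "scene" or "top" or "wrist"; returns a dict with "pixels" (384x512x3 uint8, blue, green, red), "fx", "fy", "cx", "cy" (pixels), "R" (3x3) and "t" (3): a world point X has camera coordinates R X + t. Camera axes: x right, y down, z forward; pixel columns grow to the right and rows downward; lengths in m; the calibration is good to about 2 mm. A picture is of the moment at which its call begins. There is no depth.
A pose or a line that the arm cannot do raises bot.MotionError and nothing moves.
- bot.job_done(): hands the job in; it is judged then, once.
Readings, each from a call of its own:
- bot.current_clock(): time.
- bot.current_joints(): joint angles.
- bot.current_joint_vel(): joint speeds.
- bot.current_effort(): joint torques, N m.
- bot.current_ee_pos(): TCP position.
- bot.current_tool_rot(): TCP orientation.
- bot.current_contact_force(): force on the tool from outside, world axes, zero at the start.
- bot.current_ft_torque(): the same for the moment, N m.
- bot.current_opening(): opening from 0.0 (shut) to 1.0 (fully open).
- bot.current_grip_force(): force on a finger pad.
Only numpy, scipy, OpenCV 4.12 (cv2) and the standard library are available. Lean on these libraries where they do the work, as an engineer would, in place of code of your own. Each camera call takes 0.05 s, during which the arm holds its last target. There are 200 camera calls.

TASK

The two brass hex nipples in the steel scoop belong in the blue tray. Push the flap in the Y-chute fully over so that only the way to the blue tray is open, then take the scoop by its wooden handle, pour both nipples into the head of the chute so they slide into the blue tray, and set the empty scoop back down upright on the counter. Leave the flap set, do not take the nipples in the fingers, and leave the frosted globe and the bronze chandelier arm where they are.

Things in the scene. Friction and masses are not known exactly. Their poses are not given: they have to be found in the camera images.
- chute: Fixed aluminium Y-chute on a dark stand. Origin on the counter below the middle of its head; x horizontally downhill, y left, z up. Floor slopes down 28 degrees along x, from 180 mm high at x = 0 to 60 mm at the exits (x = 225). Head: x = -33 to 31, 110 mm wide inside; the sides narrow to 80 mm at x = 57, then spread to 160 at the exits. At x = 146, y = 0 it splits into a left and a right lane.
- head (a point): Where to pour: middle of the floor of the chute's head, 180 mm above the counter. The head is 110 mm wide inside and 70 mm long down the slope, with side walls 40 mm and a back (uphill) wall 30 mm tall, square to the floor. Axes parallel to the chute's.
- flap (a joint): Brass flap, 95 mm long, hinged at the split about an axis square to the sloping floor, free end uphill. 0: middle, both lanes open. Stops at +0.40 and -0.40 rad, the free end at a side wall. Positive: free end at the right (-y) wall, right lane shut, left (+y) lane open; negative: the reverse. Starts near 0, stays where left; about 1 N at the pin moves it.
- flap_pin (a point): Point on the flap's pin, to push or pinch: 12 mm brass pin with an 18 mm red ball on top, 80 mm from the hinge, square to the sloping floor, so its top leans 28 degrees downhill. Bare from 37 mm to the top of the ball at 97 mm above the floor (along the pin); this point is at 75. Chute walls are 40 mm tall. At the stops it is 31 mm left or right of the chute's middle line.
- scoop: Loose steel scoop, 220 g, 110 mm long, 64 wide, walls 34 tall, open at its mouth end. Origin: centre of the underside; x towards the mouth, z up. Inner floor flat at 4 mm in the rear half, then a 10 degree ramp up to 14 mm at the lip (x = 55), so parts stay in when it is carried level; tilted 40 to 45 degrees mouth down they slide out.
- scoop_grip (a point): Middle of the scoop's dark wooden handle where it is gripped from above, at scoop x = -8, z = 83 mm. The handle is a straight bar along scoop x, from -55 to 20 mm, 14 mm wide, 18 mm tall (z = 74 to 92), on a post at the scoop's rear end.
- nipple_a: Brass hex nipple, about 45 g, hexagon 20 mm across flats and 16 mm long, threaded ends 15 mm across, 28 mm long over all along its x; origin at its centre. Smooth (friction about 0.2). Starts lying in the scoop.
- nipple_b: The second brass hex nipple, same as the first, starting beside it in the scoop.
- tray_blue: Blue open tray fixed under one of the two chute exits, left or right; a like terracotta tray stands under the other. 130 mm (x) by 96 mm (y), 50 mm tall, walls 4 mm; origin at the centre of its underside, axes parallel to the chute's, 275 mm along x and 50 mm to the left or right of the chute's origin.
- globe: Frosted white glass lamp globe, 120 mm across, 118 mm tall, standing loose beyond the chute; leave it. Origin at the centre of its underside.
- lamp_arm: Bronze S-curved chandelier arm lying loose on the counter, about 290 mm long, 16 mm thick; leave it. Origin under its middle, x along it.

How it is judged:
By the outcome, as a careful person would: the job done as asked, in the order asked, and still so for the second after the job is handed in, with the robot touching nothing.
It also fails if it takes over 72 s, if anything falls off the work surface, if the arm or the gripper's body presses on something with over 40 N, if the wrist force passes 120 N, or if a joint passes its speed limit or range.

## Working session

There is one attempt and no reset: what is moved stays moved. The work goes in short steps, each a Python script; the robot and the scene stay as the last script left them, time stands still between calls to the robot, and variables do not carry over. Pictures are saved under pics/ and viewed, at most 10 in all, crops included, and the job is handed in when it is done.

```bash
mkdir -p pics; ls
python3 - <<'E'
from workcell import bot
import cv2,pickle
d={n:bot.read_camera(n) for n in("scene","top","wrist")}
pickle.dump(d,open('c0.pkl','wb'))
for n in("scene","top"): cv2.imwrite(f'pics/{n}0.png',d[n]['pixels'])
for n in d: print(n,d[n]['fx'],d[n]['cx'],d[n]['cy'],(-d[n]['R'].T@d[n]['t']).round(3),d[n]['R'].round(2).tolist())
E
```

```text
pics
scene 382.3585534227266 256.0480921437904 195.79715275620566 [ 0.906 -0.413  0.866] [[0.73, 0.68, 0.01], [0.57, -0.6, -0.56], [-0.37, 0.42, -0.83]]
top 382.36120762066344 252.116914037554 197.99739186341068 [ 0.561 -0.034  0.976] [[-0.03, -1.0, 0.01], [-1.0, 0.03, -0.02], [0.02, -0.01, -1.0]]
wrist 267.38769793521874 256.7510073829777 190.49394806032757 [0.059 0.577 0.383] [[0.24, 0.97, -0.0], [0.93, -0.23, 0.29], [0.28, -0.07, -0.96]]
```

View pics/scene0.png

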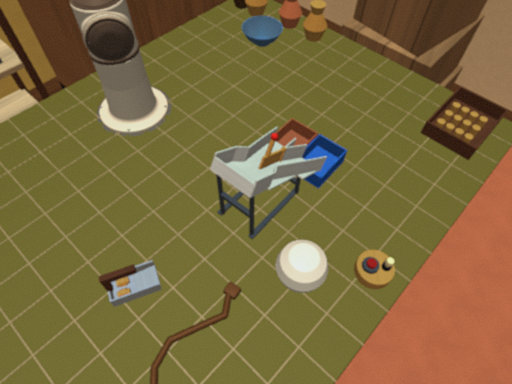

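View pics/top0.png

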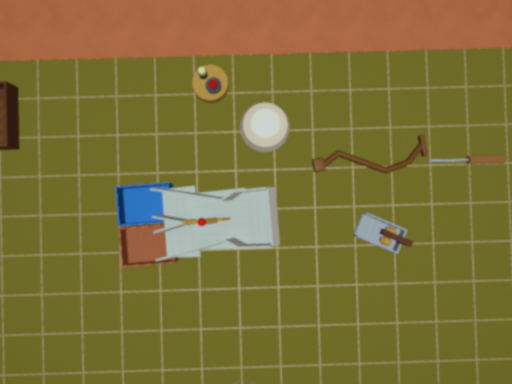

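Top view: chute runs leftward (+Y world), head at about (265,218), red ball (202,222), blue tray at (145,204) (the chute's right, so the flap must go to negative, pin toward −X), scoop (380,233) with its mouth to the left. Globe (265,125) and lamp arm (370,160) lie clear. I'll look at the details in a mosaic next.

Run:
```python
import cv2,pickle,numpy as np
d=pickle.load(open('c0.pkl','rb'))
t,s=d['top']['pixels'],d['scene']['pixels']
def c(im,x,y,w,h): return cv2.resize(im[y:y+h,x:x+w],(400,300),interpolation=cv2.INTER_CUBIC)
m=np.vstack([np.hstack([c(t,113,160,180,135),c(s,200,115,160,120)]),np.hstack([c(t,345,203,80,60),c(s,90,250,80,60)])])
cv2.imwrite('pics/mosaic.png',m)
for n in('top','scene'):
    h=cv2.cvtColor(d[n]['pixels'],cv2.COLOR_BGR2HSV)
    for nm,p in dict(top=dict(ball=(202,222),handle=(400,238),alu=(225,215),blue=(145,204),scoop=(365,228)),scene=dict(ball=(275,136),handle=(118,278),alu=(240,165),blue=(325,160),scoop=(140,285)))[n].items(): print(n,nm,h[p[1],p[0]])
```

```text
top ball [  3 237 202]
top handle [ 10 144  92]
top alu [ 80  20 187]
top blue [106 194 193]
top scoop [101  31 172]
scene ball [  1 214 217]
scene handle [ 15 148  76]
scene alu [ 62  22 213]
scene blue [112 117 157]
scene scoop [100  31 181]
```

View pics/mosaic.png

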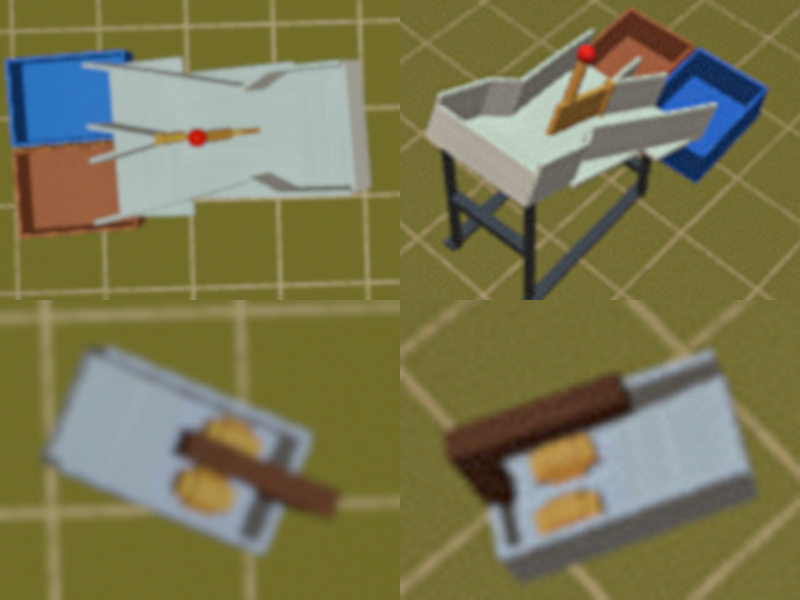

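The mosaic gives these pixel positions:
- **Handle ends:** top image about (382,231.6) and (412.4,244), scene image about (134.8,266) and (100,278).
- **Tray pair:** its far edge is visible in the top view.
- **Ball:** clearly red in both views.
- **Nipples:** both in the scoop's rear half.

Next I'll compute positions.

```bash
cat > h.py <<'E'
import numpy as np,cv2,pickle
def ray(c,p):
    v=np.array([(p[0]-c['cx'])/c['fx'],(p[1]-c['cy'])/c['fy'],1.]); v=c['R'].T@v
    return -c['R'].T@c['t'],v/np.linalg.norm(v)
def plane(c,p,z):
    o,v=ray(c,p); return o+v*(z-o[2])/v[2]
def tri(obs):
    A=np.zeros((3,3));b=np.zeros(3);rs=[ray(*o) for o in obs]
    for o,v in rs: P=np.eye(3)-np.outer(v,v);A+=P;b+=P@o
    X=np.linalg.solve(A,b); return X,max(np.linalg.norm((np.eye(3)-np.outer(v,v))@(X-o)) for o,v in rs)
def hsv(c,lo,hi): return cv2.inRange(cv2.cvtColor(c['pixels'],cv2.COLOR_BGR2HSV),np.array(lo),np.array(hi))
def blob(m,near):
    n,l,s,ct=cv2.connectedComponentsWithStats(m); i=min((i for i in range(1,n) if s[i,4]>8),key=lambda i:np.hypot(*(ct[i]-near))); return ct[i],(l==i).astype(np.uint8)*255,s[i]
E
python3 - <<'E'
from h import *
d=pickle.load(open('c0.pkl','rb'));T,S=d['top'],d['scene']
np.set_printoptions(precision=4,suppress=True)
bt,_,st=blob(hsv(T,(0,190,120),(8,255,255)),(202,222)); bs,_,ss=blob(hsv(S,(0,180,120),(8,255,255)),(275,136))
print('ball',bt,st,bs,ss,tri([(T,bt),(S,bs)]))
# tray pair far rim corners
m=hsv(T,(98,150,60),(125,255,255)); _,mb,_=blob(m,(140,204))
_,mr,_=blob(hsv(T,(3,100,60),(14,235,200)),(148,244))
P=cv2.boxPoints(cv2.minAreaRect(cv2.findNonZero(mb))); print('blue',P.tolist())
P=cv2.boxPoints(cv2.minAreaRect(cv2.findNonZero(mr))); print('terra',P.tolist())
for n,M,sg in(('b',mb,-1),('r',mr,1)):
    q=cv2.findNonZero(M)[:,0].astype(float); k=q[np.argmax(-q[:,0]*1+sg*q[:,1])]; print(n,k,plane(T,k,.05))
_,sb,_=blob(hsv(S,(105,90,40),(125,255,255)),(325,160)); q=cv2.findNonZero(sb)[:,0]
print('scene blue right,top,bottom',q[q[:,0].argmax()],q[q[:,1].argmin()],q[q[:,1].argmax()])
mo=lambda u,v,x0,y0,k:((u+.5)/k+x0-.5,(v+.5)/k+y0-.5)
f=tri([(T,mo(185,143,345,203,5)),(S,mo(224,80,90,250,5))]);r=tri([(T,mo(337,205,345,203,5)),(S,mo(50,140,90,250,5))])
print('front',f,'rear',r,np.linalg.norm(f[0]-r[0]))
_,hm,hs=blob(hsv(T,(0,80,20),(15,200,125)),(397,238)); R=cv2.minAreaRect(cv2.findNonZero(hm)); print('handle',R,hs, [plane(T,p,.092) for p in cv2.boxPoints(R)])
for a,b in(((347,62),(37,95)),((355,190),(140,158))): print('back',tri([(T,mo(*a,113,160,400/180)),(S,mo(*b,200,115,2.5))]))
# scoop body outline top view (rim z .034)
_,sm,_=blob(cv2.morphologyEx(hsv(T,(90,15,100),(115,80,255)),cv2.MORPH_CLOSE,np.ones((3,3))),(370,228)); R=cv2.minAreaRect(cv2.findNonZero(sm)); print(R)
for p in cv2.boxPoints(R): print(plane(T,p,.03))
from workcell import bot
print(bot.current_tool_rot(),bot.current_clock())
E
```

```text
ball [201.4571 221.5714] [198 219   8   6  35] [274.125 135.8  ] [271 133   7   7  40] (array([0.5319, 0.0605, 0.2199]), np.float64(0.000914220410013106))
blue [[115.42939758300781, 186.5823516845703], [170.7941131591797, 182.3235321044922], [173.74705505371094, 220.71177673339844], [118.38233947753906, 224.97059631347656]]
terra [[118.00244903564453, 227.02835083007812], [173.9343719482422, 222.23419189453125], [177.30148315429688, 261.51702880859375], [121.36955261230469, 266.3111877441406]]
b [117. 187.] [0.6158 0.2844 0.05  ]
r [122. 265.] [0.4274 0.2766 0.05  ]
scene blue right,top,bottom [346 150] [319 134] [317 187]
front (array([ 0.4924, -0.339 ,  0.0932]), np.float64(0.0010618759045093228)) rear (array([ 0.4625, -0.4066,  0.0961]), np.float64(0.0003500073524685529)) 0.07395558938401528
handle ((396.20001220703125, 237.60000610351562), (32.199378967285156, 6.260990142822266), 26.56505012512207) [381 229  31  17 163] [array([ 0.4885, -0.3356,  0.092 ]), array([ 0.5012, -0.3426,  0.092 ]), array([ 0.466 , -0.4082,  0.092 ]), array([ 0.4532, -0.4012,  0.092 ])]
back (array([ 0.567 , -0.0975,  0.3283]), np.float64(0.03759202395375245))
back (array([ 0.5174, -0.0541,  0.1745]), np.float64(0.04781049324157694))
((380.0708312988281, 232.33309936523438), (47.08914566040039, 25.832080841064453), 22.98871612548828)
[ 0.4809 -0.2895  0.03  ]
[ 0.539  -0.3166  0.03  ]
[ 0.4902 -0.4226  0.03  ]
[ 0.4323 -0.3953  0.03  ]
[-0.385  -3.1175  0.0021] 0.15
```

Measurements agree with the sizes given:
- **Ball:** z = 0.220, expected 0.218.
- **Handle top:** 0.093–0.096, expected 0.092.
- **Chute origin:** about (0.537, −0.057), heading about 92.6°, and the ball and trays agree.
- **Scoop:** origin about (0.485, −0.356), heading about 65.5°.

Next I'll check the IK of the plan, then push the flap.

```bash
cat > plan.py <<'E'
from h import *
from scipy.spatial.transform import Rotation as Ro
from workcell import bot
A=np.deg2rad(92.6);CH=np.array([.537,-.0575,0]);RC=Ro.from_euler('z',A).as_matrix()
ch=lambda x,y,z: CH+RC@np.array([x,y,z])/1000
SO=np.array([.485,-.3562,0]);SA=np.deg2rad(65.6)
def tool(Rs,sg):  # scoop-like frame -> tool rotvec
    z=-Rs[:,2];y=sg*Rs[:,1];return Ro.from_matrix(np.c_[np.cross(y,z),y,z]).as_rotvec()
def scoopR(head,tilt): return Ro.from_euler('ZY',[head,np.deg2rad(tilt)]).as_matrix()
def tcp_grip(pos,R): return pos+R@np.array([-.008,0,.083-.019])     # scoop origin -> tcp
def tcp_lip(lip,R): return tcp_grip(lip-R@np.array([.055,0,.014]),R)
E
cat > chk.py <<'E'
from plan import *
np.set_printoptions(precision=2,suppress=True)
for sg in(1,-1):
    print(sg,'flap',bot.inverse_kinematics(ch(110,-50,190),tool(scoopR(A,0),sg)))
    R=scoopR(SA,0);print('pick',bot.inverse_kinematics(tcp_grip(SO,R),tool(R,sg)))
    for t in(0,15,30,45,50):
        R=scoopR(A,t);print(t,bot.inverse_kinematics(tcp_lip(ch(8,0,236),R),tool(R,sg)))
E
python3 chk.py
```

```text
1 flap [-0.11  0.2   1.6  -0.    1.34  2.98]
pick [-0.85  0.39  1.64 -0.    1.12  2.72]
0 [-0.42  0.06  1.57 -0.    1.52  2.67]
15 [-0.25  0.01  1.6  -0.25  1.45  2.87]
30 None
45 [ 0.09  0.1   1.65 -0.79  1.48 -2.98]
50 [ 0.14  0.13  1.65 -0.87  1.5  -2.92]
-1 flap [-0.11  0.2   1.6  -0.    1.34 -0.16]
pick [-0.85  0.39  1.64 -0.    1.12 -0.42]
0 [-0.42  0.06  1.57 -0.    1.52 -0.47]
15 [-0.25  0.01  1.6  -0.25  1.45 -0.28]
30 [-0.07  0.03  1.63 -0.52  1.43 -0.06]
45 [ 0.09  0.1   1.65 -0.79  1.48  0.16]
50 [ 0.14  0.13  1.65 -0.87  1.5   0.22]
```

Run:
```python
from plan import *
np.set_printoptions(precision=3,suppress=True)
rv=tool(scoopR(A,0),-1)
bot.set_gripper(0.0,20)
x,y,z=.14,.558,.33
bot.line_to([.14,.558,.33],max_speed=.25)
bot.goto(ch(110,-60,330),rv)
bot.line_to(ch(110,-60,192),max_speed=.2)
f0=bot.current_contact_force()
bot.line_to(ch(110,-30,192),max_speed=.1)
for i in range(32):
    bot.line_to(ch(110+min(max(i-5,0)*.15,4),-28+1.5*i,192),max_speed=.06)
    f=(np.array(bot.current_contact_force())-f0)@RC
    if i%5==0: print(i,f)
    if f[1]<-6: break
print('stop',i,f,RC.T@(np.array(bot.current_ee_pos())-CH))
e=RC.T@(np.array(bot.current_ee_pos())-CH)*1000
bot.line_to(ch(e[0],-55,192),max_speed=.2)
bot.line_to(ch(110,-60,300),max_speed=.2)
# on to above the scoop
R=scoopR(SA,0)
bot.goto(tcp_grip(SO+[0,0,.17],R),tool(R,-1))
bot.set_gripper(.6,50)
d={n:bot.read_camera(n) for n in("scene","top","wrist")};pickle.dump(d,open('c1.pkl','wb'))
T=d['top'];S=d['scene']
bt,_,st=blob(hsv(T,(0,190,120),(8,255,255)),(202,235)); bs,_,ss=blob(hsv(S,(0,180,120),(8,255,255)),(270,140))
X,e=tri([(T,bt),(S,bs)]);print('ball',X,e,'chute frame',RC.T@(X-CH),bot.current_clock())
c=lambda im,x,y,w,h:cv2.resize(im[y:y+h,x:x+w],(400,300),interpolation=cv2.INTER_CUBIC)
cv2.imwrite('pics/m2.png',np.hstack([np.vstack([c(T['pixels'],113,160,180,135),c(S['pixels'],200,115,160,120)]),cv2.resize(d['wrist']['pixels'],(400,300)).repeat(2,0)[:600]*0+0 if 0 else np.vstack([cv2.resize(d['wrist']['pixels'],(400,300)),c(S['pixels'],60,200,160,120)])]))
```

```text
0 [ 1.316 -0.    -1.565]
5 [ 0.373 -0.601 -1.092]
10 [ 0.45  -1.048 -0.738]
15 [-0.447 -0.652 -1.718]
20 [ 0.888 -0.059 -1.516]
25 [ 0.525 -1.135 -1.536]
stop 28 [-0.258 -8.641 -6.356] [0.113 0.012 0.192]
ball [0.499 0.064 0.217] 0.0012926120159095571 chute frame [0.123 0.032 0.217] 16.9083
```

View pics/m2.png

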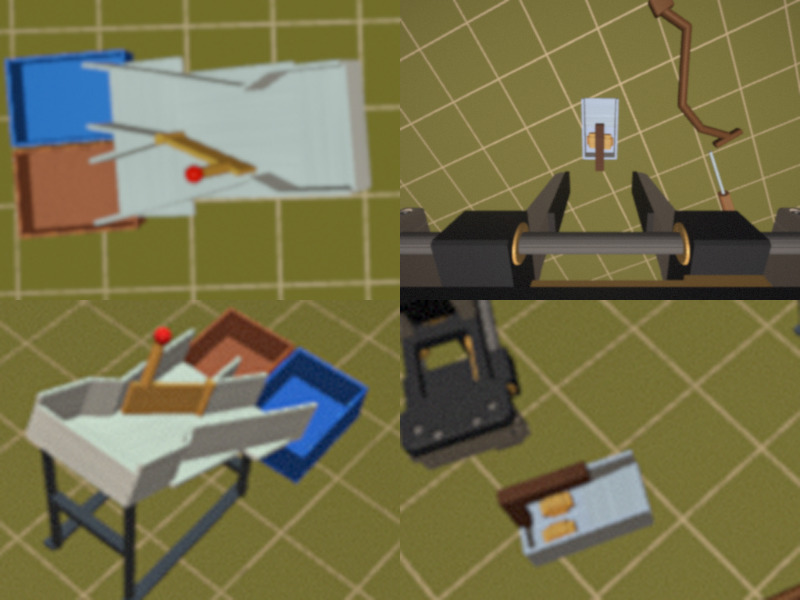

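The flap is at its stop: ball y = +32 mm, free end at the left wall, blue lane open. The wrist view (top right) shows the handle at u≈599, centred between the fingers and parallel to them. I'll grasp it and lift.

Run:
```python
from plan import *
np.set_printoptions(precision=3,suppress=True)
R=scoopR(SA,0);rv=tool(R,-1);p=tcp_grip(SO,R)
bot.line_to(p+[0,0,.04],rv,max_speed=.15)
bot.line_to(p,rv,max_speed=.06)
print('f',np.array(bot.current_contact_force()))
bot.set_gripper(0,50); print('open',bot.current_opening()*92,bot.current_grip_force())
bot.line_to(p+[0,0,.03],rv,max_speed=.05)
print('f',np.array(bot.current_contact_force()),bot.current_ft_torque())
bot.line_to(p+[0,0,.27],rv,max_speed=.15)
R=scoopR(A,12)
bot.line_to(tcp_lip(ch(8,0,300),R),tool(R,-1),max_speed=.12)
print(bot.current_opening()*92,bot.current_clock())
d={n:bot.read_camera(n) for n in("scene","top","wrist")};pickle.dump(d,open('c2.pkl','wb'))
c=lambda im,x,y,w,h:cv2.resize(im[y:y+h,x:x+w],(400,300),interpolation=cv2.INTER_CUBIC)
cv2.imwrite('pics/m3.png',np.vstack([np.hstack([c(d['top']['pixels'],173,140,180,135),c(d['scene']['pixels'],140,65,200,150)]),np.hstack([cv2.resize(d['wrist']['pixels'],(400,300)),c(d['scene']['pixels'],0,0,512,384)])]))
```

```text
f [ 0.179  0.217 -0.07 ]
open 13.925855483657873 49.99776363372803
f [ 0.069 -0.273 -3.608] [-0.041  0.076 -0.024]
13.578060786318288 24.3417
```

View pics/m3.png

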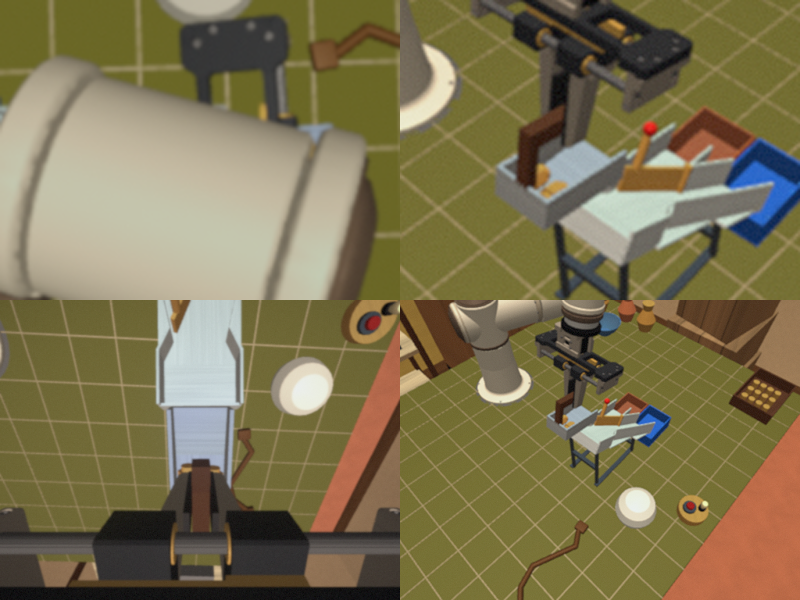

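The scoop is held with both nipples in it, centred laterally over the head (wrist view: lip centre u≈201, head u≈199). I'll check projections of the expected lip and back wall before pouring.

Run:
```python
from plan import *
d=pickle.load(open('c2.pkl','rb'))
def proj(c,X):
    v=c['R']@X+c['t']; return np.array([v[0]/v[2]*c['fx']+c['cx'],v[1]/v[2]*c['fy']+c['cy']])
for n,pt in dict(lipL=(8,32,300),lipR=(8,-32,300),backL=(-19,55,224),backR=(-19,-55,224),neckL=(57+19,40,185),neckR=(57+19,-40,185),exitmid=(146,0,102)).items():
    X=ch(*pt); w=proj(d['wrist'],X)*400/512+[0,300]; s=(proj(d['scene'],X)-[140,65])*2+[400,0]; print(n,'wrist',w.round(),'scene',s.round())
# scoop corners in scene
R=scoopR(A,12)
o=ch(8,0,300)-R@np.array([.055,0,.014])
for q in((-55,-32,34),(-55,32,34),(55,-32,34),(-55,0,92),(20,0,92)):
    X=o+R@np.array(q)/1000; print(q,'wrist',(proj(d['wrist'],X)*400/512+[0,300]).round(),((proj(d['scene'],X)-[140,65])*2+[400,0]).round())
```

```text
lipL wrist [171. 404.] scene [580. 132.]
lipR wrist [233. 404.] scene [628. 164.]
backL wrist [163. 407.] scene [550. 185.]
backR wrist [241. 407.] scene [627. 239.]
neckL wrist [172. 330.] scene [618. 165.]
neckR wrist [231. 330.] scene [671. 201.]
exitmid wrist [202. 279.] scene [678. 193.]
(-55, -32, 34) wrist [231. 508.] [551. 199.]
(-55, 32, 34) wrist [173. 508.] [500. 162.]
(55, -32, 34) wrist [236. 406.] [631. 148.]
(-55, 0, 92) wrist [202. 548.] [528. 128.]
(20, 0, 92) wrist [203. 463.] [588.  95.]
```

Predictions match the picture. Now I'll lower and pour with a slow tilt.

Run:
```python
from plan import *
np.set_printoptions(precision=3,suppress=True)
R=scoopR(A,12); bot.line_to(tcp_lip(ch(8,0,238),R),tool(R,-1),max_speed=.08)
fz=[]
for t in(20,24,28,32,36,40,44,48):
    R=scoopR(A,t); bot.line_to(tcp_lip(ch(8,0,238),R),tool(R,-1),max_speed=.05)
    if t>20: bot.hold(.3)
    f=np.array(bot.current_contact_force()); fz.append(f)
    print(t,f,round(bot.current_clock(),1))
bot.hold(.7); print(np.array(bot.current_contact_force()))
d={n:bot.read_camera(n) for n in("scene","top","wrist")};pickle.dump(d,open('c3.pkl','wb'))
c=lambda im,x,y,w,h:cv2.resize(im[y:y+h,x:x+w],(400,300),interpolation=cv2.INTER_CUBIC)
cv2.imwrite('pics/m4.png',np.vstack([np.hstack([c(d['top']['pixels'],93,140,180,135),c(d['scene']['pixels'],160,75,200,150)]),np.hstack([cv2.resize(d['wrist']['pixels'],(400,300)),c(d['scene']['pixels'],0,0,512,384)])]))
```

```text
20 [-0.002 -0.236 -3.082] 25.8
24 [ 0.385 -0.795 -3.611] 26.4
28 [ 0.004  0.288 -2.863] 26.9
32 [-0.566 -0.156 -3.698] 27.5
36 [ 0.516 -0.443 -1.916] 28.0
40 [-1.067  0.742 -2.11 ] 28.6
44 [-0.606 -1.166 -2.151] 29.1
48 [-0.072  1.461 -2.948] 29.7
[-0.374 -0.826 -2.287]
```

View pics/m4.png

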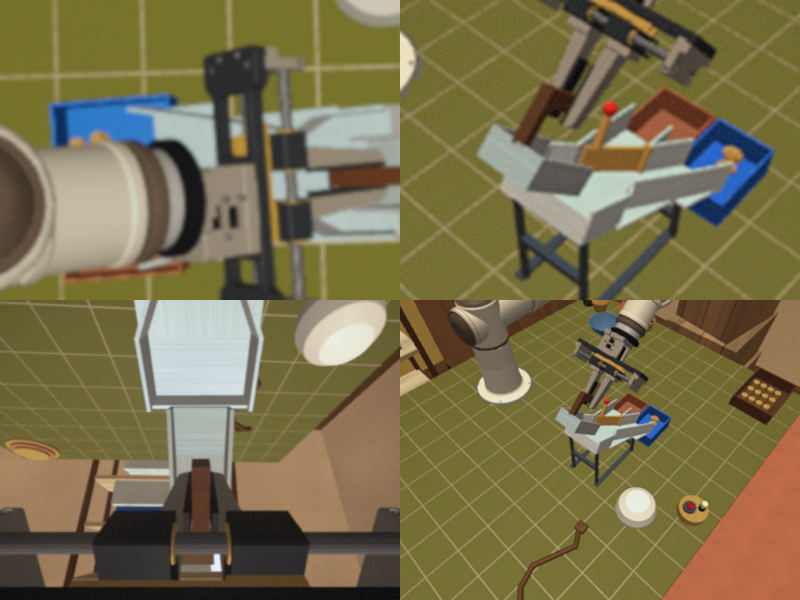

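Nipples are in the blue tray (two brass spots near (75,142) and (100,138), top-left crop), and the scoop looks empty. I'll set it back at its old place.

Run:
```python
from plan import *
np.set_printoptions(precision=3,suppress=True)
R=scoopR(A,48); bot.line_to(tcp_lip(ch(8,0,300),R),tool(R,-1),max_speed=.12)
R=scoopR(A,10); bot.line_to(tcp_lip(ch(8,0,310),R),tool(R,-1),max_speed=.12)
R=scoopR(SA,0);rv=tool(R,-1);p=tcp_grip(SO,R)
bot.line_to(p+[0,0,.27],rv,max_speed=.14)
bot.line_to(p+[0,0,.02],rv,max_speed=.15)
f0=np.array(bot.current_contact_force())
for k in np.arange(.008,-.004,-.001):
    bot.line_to(p+[0,0,k],rv,max_speed=.03); f=np.array(bot.current_contact_force())
    if f[2]-f0[2]>4: break
print(k,f-f0)
bot.set_gripper(.2); bot.set_gripper(.6)
bot.line_to(p+[0,0,.06],rv,max_speed=.1)
bot.line_to(p+[0,-.05,.22],rv,max_speed=.2)
bot.hold(.3)
d={n:bot.read_camera(n) for n in("scene","top","wrist")};pickle.dump(d,open('c4.pkl','wb'))
T,S=d['top'],d['scene']
bt,_,_=blob(hsv(T,(0,190,120),(8,255,255)),(202,235)); bs,_,_=blob(hsv(S,(0,180,120),(8,255,255)),(270,140))
print('ball',RC.T@(tri([(T,bt),(S,bs)])[0]-CH),bot.current_clock())
c=lambda im,x,y,w,h:cv2.resize(im[y:y+h,x:x+w],(400,300),interpolation=cv2.INTER_CUBIC)
cv2.imwrite('pics/m5.png',np.vstack([np.hstack([c(T['pixels'],93,140,180,135),c(S['pixels'],200,85,200,150)]),np.hstack([cv2.resize(d['wrist']['pixels'],(400,300)),c(S['pixels'],60,225,120,90)])]))
```

```text
-0.0010000000000000009 [-3.025  3.185  6.256]
ball [0.123 0.032 0.217] 41.9
```

View pics/m5.png

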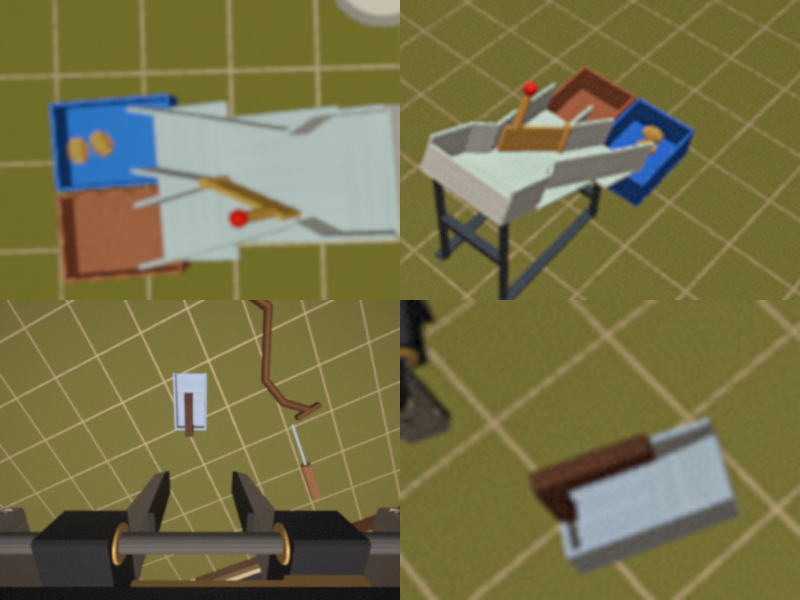

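Both nipples lie in the blue tray ((77,150) and (101,142), top-left crop). The flap is still at its stop, and the scoop is empty and upright on the counter.

```bash
python3 -c "
from workcell import bot
print(bot.job_done())"
```

```text
the job is handed in; nothing more can be done
None
```

The job is handed in: the flap is fully over with only the blue lane open, both nipples are in the blue tray, and the empty scoop stands upright back in its old place, all done in about 42 s with the globe and lamp arm untouched.

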